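# Lid the turned boxes

## Task

Four finished turned boxes of different diameters stand open on the turner's bench, with their four lids lying mixed up among them. Put each lid on the box it was turned for, the one of its own diameter, so that it sits level and fully home; set the lids down rather than dropping them. Leave the boxes standing where they are, and leave the plain wooden disc and the wax tin alone.

Things in the scene. Friction and masses are not known exactly. Their poses are not given: they have to be found in the camera images.
- box60: the smallest turned box: a round, open, upright wooden pot, 60 mm outside diameter and 80 mm high, wall 6 mm (round mouth 48 mm wide), floor 7 mm thick, light (50 to 140 g), standing loose on the bench. Origin: centre of its underside; z up along its axis.
- box76: the second smallest turned box: a round, open, upright wooden pot, 76 mm outside diameter and 62 mm high, wall 6 mm (round mouth 64 mm wide), floor 7 mm thick, light (50 to 140 g), standing loose on the bench. Origin: centre of its underside; z up along its axis.
- box92: the second largest turned box: a round, open, upright wooden pot, 92 mm outside diameter and 70 mm high, wall 6 mm (round mouth 80 mm wide), floor 7 mm thick, light (50 to 140 g), standing loose on the bench. Origin: centre of its underside; z up along its axis.
- box108: the largest turned box: a round, open, upright wooden pot, 108 mm outside diameter and 50 mm high, wall 6 mm (round mouth 96 mm wide), floor 7 mm thick, light (50 to 140 g), standing loose on the bench. Origin: centre of its underside; z up along its axis.
- lid60: the smallest lid, for box60: wooden disc 60 mm wide, knob up. From its underside: tapered plug 10 mm deep (32 mm wide below, 42 above), rim 10 to 17 mm, dome to 22 mm, round knob 25 mm wide from 29 to 48 mm on an 18 mm neck, top at 50 mm. Origin: centre of the plug's underside; z up. Fully home: rim resting all round on the box's rim, plug in the mouth, origin 70 mm above the box's.
- lid76: the second smallest lid, for box76: wooden disc 76 mm wide, knob up. From its underside: tapered plug 10 mm deep (48 mm wide below, 58 above), rim 10 to 17 mm, dome to 22 mm, round knob 25 mm wide from 29 to 48 mm on an 18 mm neck, top at 50 mm. Origin: centre of the plug's underside; z up. Fully home: rim resting all round on the box's rim, plug in the mouth, origin 52 mm above the box's.
- lid92: the second largest lid, for box92: wooden disc 92 mm wide, knob up. From its underside: tapered plug 10 mm deep (64 mm wide below, 74 above), rim 10 to 17 mm, dome to 22 mm, round knob 25 mm wide from 29 to 48 mm on an 18 mm neck, top at 50 mm. Origin: centre of the plug's underside; z up. Fully home: rim resting all round on the box's rim, plug in the mouth, origin 60 mm above the box's.
- lid108: the largest lid, for box108: wooden disc 108 mm wide, knob up. From its underside: tapered plug 10 mm deep (80 mm wide below, 90 above), rim 10 to 17 mm, dome to 22 mm, round knob 25 mm wide from 29 to 48 mm on an 18 mm neck, top at 50 mm. Origin: centre of the plug's underside; z up. Fully home: rim resting all round on the box's rim, plug in the mouth, origin 40 mm above the box's.
- blank: a bystander: a plain turned wooden disc without knob or hollow, 84 mm in diameter and 30 mm high, flat on the bench. Origin: centre of its underside.
- tin: a bystander: a closed, flat metal wax tin, 82 mm in diameter and 44 mm high, brass-coloured lid on a plain body, flat on the bench. Origin: centre of its underside.
Mind the look-alikes: they are no part of the job. What is shaped like the box108 but purple or turquoise is not meant. Leave any turquoise look-alike of the lid92 alone.

How it is judged (in metres and radians):
At the end, for the whole second after the job is handed in: Each of the four lids rests on the box of its own diameter: centred within 6 mm, its height on the box within 3 mm of fully home, level within 4 degrees; the boxes stand upright on the bench, and lids and boxes are at rest (horizontal distance between lid60 and box60 below 0.006 m and z of lid60 in the frame of box60 between 0.067 and 0.073 m and angle between each of lid60, box60, lid76, box76, lid92, box92, lid108, box108's own z axis and vertical below 0.07 rad and height (world z) of each of box60, box76, box92, box108 below 0.005 m and linear speed of each of lid60, box60, lid76, box76, lid92, box92, lid108, box108 below 0.02 m/s and horizontal distance between lid76 and box76 below 0.006 m and z of lid76 in the frame of box76 between 0.049 and 0.055 m and horizontal distance between lid92 and box92 below 0.006 m and z of lid92 in the frame of box92 between 0.057 and 0.063 m and horizontal distance between lid108 and box108 below 0.006 m and z of lid108 in the frame of box108 between 0.037 and 0.043 m); the robot touches nothing.
It fails at once if a box is shoved more than 40 mm from where it stood (distance of any of box60, box76, box92, box108 from where it was at the start of the episode above 0.04 m).
It fails at once if the wax tin or the plain disc is moved more than 30 mm (distance of any of tin, blank from where it was at the start of the episode above 0.03 m).
It fails at once if a lid is dropped: it falls free of the fingers at more than 0.6 m/s (about 20 mm of fall) ((linear speed of lid60 above 0.6 m/s and contact force between lid60 and the fingers below 0.01 N) or (linear speed of lid76 above 0.6 m/s and contact force between lid76 and the fingers below 0.01 N) or (linear speed of lid92 above 0.6 m/s and contact force between lid92 and the fingers below 0.01 N) or (linear speed of lid108 above 0.6 m/s and contact force between lid108 and the fingers below 0.01 N)).
It also fails if it takes over 102 s, if anything falls off the work surface, if the arm or the gripper's body presses on something with over 40 N, if the wrist force passes 120 N, or if a joint passes its speed limit or range.

## Robot

A 6-joint arm with a two-finger parallel gripper is mounted at the origin on the work surface. World frame = base frame: x ahead of the robot, y to its left, z up, the work surface at z = 0. Lengths are in mm, angles in degrees, forces in N, time in s.
With the tool pointing down it reaches from about 350 to 850 mm from the base axis. Payload 8.1 kg.
Tool frame: the origin (TCP) lies at the very end of the fingers, on their centre line; the grasp point (between the pads) lies 19 mm behind it (r.grasp_offset is the distance from the TCP to the grasp point, in mm); z points along the fingers, y is the line along which they close (so a half turn about z gives the same grasp; the last joint's range is limited). The gripper opens to 85 mm and grips with 20 to 120 N. Pads are 22 mm wide; open, the fingers measure 114 mm over their backs; the gripper's body (76 mm by 85 mm) begins 54 mm behind the grasp point. The pads swing forward as they close: fully open they stand 13 mm farther back than shut.
Start: joints at [-4.893, 7.471, 85.268, -0, 87.261, -4.893], TCP at [600.004, 0.022, 196.092] pointing down, gripper open.
Joint ranges: [-169.43, 169.43], [-51.17, 129.36], [1.28, 143.12], [-76.62, 256.62], [0, 156.53], [-152.29, 152.29]. Speed limits (degrees/s): [136.94, 136.94, 159.86, 180, 180, 180].

## Interface

Orientations are given as [roll, pitch, yaw] about the fixed x, y, z axes, in that order (R = Rz(yaw) Ry(pitch) Rx(roll)).
In Python, from bench import r gives the robot as it stands.
- The arm moves only by the tool carry_out, never from a script. Its argument "commands" is a list of rows, each an object with "jaw": the finger opening in m, from 0 to 0.0854; "translation": the shift along the tool's x, y, z in m, a list of three; "spin": the turn about the tool's z in rad. A call has exactly 8 rows; each row shifts and turns the commanded pose from where the row before left it, along the tool's axes as they then stand; what a row does not reach is not made up. A row lasts 1/12 s, in which the tool goes at most 41.7 mm and 7.16 degrees, less where a joint would pass 70% of its speed; a pose out of reach is approached as far as the arm can. A call is refused whole if a number of a shift passes 0.0417 or a number of a turn 0.125, either way. A call with a gripper value outside its range is refused whole. The fingers move at their own pace and stop on an object; "squeeze" is the grip in N (left out, the last holds). Time passes only in rows, so rows that do not move let the fingers close, or fill a call up. It gives the time, the measured TCP pose, the force, the opening and the grip force at its end, in the units of the state.
- r.sense(): the state, without advancing time (a new reading comes with each control period).
- r.snapshot(name): name is "scene" or "side" or "wrist"; returns a dict with "pixels" (384x512x3 uint8, blue, green, red), "K" (3x3 intrinsics, pixels), "dist_coeffs" ([k1, k2, p1, p2, k3] as OpenCV has them; the pictures are not rectified), "extrinsics" (4x4, takes a point from camera to world coordinates). Camera axes: x right, y down, z forward; pixel columns grow to the right and rows downward; lengths in mm; the calibration is good to about 2 mm. A picture is of the moment at which its call begins. There is no depth.
- r.hand_in(): hands the job in; it is judged then, once.
Trained networks look in a picture, given as the dict that the camera call returned (one of the last four; its "shot" number tells which), for a name from the list of things; names that differ only in an ending like _2 or _b are one class to them, and where a whole thing is asked for, a point or a joint stands for the part that bears it (a point fixed in the world has none). Each returns a list of dicts, best first, with "score" (0 to 1); they miss things now and then, are a little off and sometimes report something else, mostly with a low value. They report only what shows in the picture. A call takes as long as a camera call. They do not tell look-alikes from the thing itself.
- r.spot_in(picture, target): "xy" ([column, row] in pixels, amid what is visible of it).
- r.regions_of(picture, target): "pixels" (384x512 bool, what is visible of it) and "xy" ([column, row] in pixels, amid what is visible of it).
- r.landmark_of(picture, target): "xy" ([column, row] in pixels: a listed point, or the origin of a listed thing).
The state is a dict: "time": time; "joint_pos": joint angles; "qd": joint speeds; "joint_efforts": joint torques, N m; "tool_pos": TCP position; "tcp_rot": TCP orientation; "ft_force": force on the tool from outside, world axes, zero at the start; "wrist_torque": the same for the moment, N m; "finger_gap": finger opening in mm; "grip_force": force on a finger pad.
Only numpy, scipy, OpenCV 4.12 (cv2) and the standard library are available. Lean on these libraries where they do the work, as an engineer would, in place of code of your own. Each camera call takes 0.05 s, during which the arm holds its last target. There are 200 camera calls.

## Working session

There is one attempt and no reset: what is moved stays moved. The work goes in short steps, Python scripts to look and compute and a tool call to move; the robot and the scene stay as the last step left them, time stands still between calls to the robot, and variables do not carry over. Pictures are saved under pics/ and viewed, at most 14 in all, crops included, and the job is handed in when it is done.

Besides the shell and the picture viewer there is one more tool, called after ">>>" by a JSON object that holds its "method" and its "body". carry_out: Moves the arm, as the interface text tells. Its arguments: {"type":"object","properties":{"commands":{"type":"array","items":{"type":"object","properties":{"jaw":{"type":"number"},"translation":{"type":"array","items":{"type":"number"}},"spin":{"type":"number"}}}},"squeeze":{"type":"number"}},"required":["commands"]}

```bash
mkdir -p pics; python3 - <<'E'
from bench import r
import cv2
s=r.sense(); print(s['time'],s['tool_pos'],s['tcp_rot'])
for n in ['scene','side']:
    p=r.snapshot(n); cv2.imwrite(f'pics/{n}0.png',cv2.resize(p['pixels'],(800,600),interpolation=cv2.INTER_CUBIC))
    print(n,p['K'].tolist(),p['dist_coeffs'],p['extrinsics'].tolist() if hasattr(p['extrinsics'],'tolist') else p['extrinsics'])
    for t in ['box60','box76','box92','box108','lid60','lid76','lid92','lid108','blank','tin']:
        print(t,[(round(d['score'],2),[round(float(v)) for v in d['xy']]) for d in r.landmark_of(p,t)])
E
```

```text
0.0 [5.99382454e+02 8.71015379e-02 1.95033094e+02] [-1.79894354e+02 -9.12165796e-03  9.00002154e+01]
scene [[381.43868016220284, 0.0, 256.754234983996], [0.0, 381.43868016220284, 192.6706290711085], [0.0, 0.0, 1.0]] [0.04205771 0.         0.         0.         0.        ] [[-0.33769093582625515, 0.7992160956040517, -0.49721068410504143, 1327.1189300748263], [0.9411558715209051, 0.2944456891535995, -0.16591371745756225, 321.4095090801771], [0.01380062906225487, -0.5239803132430427, -0.8516185613120518, 1330.9416010356351], [0.0, 0.0, 0.0, 1.0]]
box60 [(0.8, [307, 218]), (0.76, [310, 171]), (0.76, [390, 224]), (0.76, [290, 252]), (0.75, [174, 178]), (0.52, [256, 220])]
box76 [(0.8, [307, 218]), (0.76, [310, 171]), (0.76, [390, 224]), (0.76, [290, 252]), (0.75, [174, 178]), (0.52, [256, 220])]
box92 [(0.8, [307, 218]), (0.76, [310, 171]), (0.76, [390, 224]), (0.76, [290, 252]), (0.75, [174, 178]), (0.52, [256, 220])]
box108 [(0.8, [307, 218]), (0.76, [310, 171]), (0.76, [390, 224]), (0.76, [290, 252]), (0.75, [174, 178]), (0.52, [256, 220])]
lid60 [(0.79, [217, 201]), (0.79, [199, 140])
[... 1252 characters left out ...]
332, 283]), (0.63, [190, 182]), (0.61, [285, 155]), (0.18, [208, 145])]
box108 [(0.83, [197, 127]), (0.76, [284, 185]), (0.71, [245, 251]), (0.66, [332, 283]), (0.63, [190, 182]), (0.61, [285, 155]), (0.18, [208, 145])]
lid60 [(0.94, [279, 381]), (0.79, [254, 317]), (0.76, [228, 204]), (0.76, [304, 222]), (0.66, [206, 143])]
lid76 [(0.94, [279, 381]), (0.79, [254, 317]), (0.76, [228, 204]), (0.76, [304, 222]), (0.66, [206, 143])]
lid92 [(0.94, [279, 381]), (0.79, [254, 317]), (0.76, [228, 204]), (0.76, [304, 222]), (0.66, [206, 143])]
lid108 [(0.94, [279, 381]), (0.79, [254, 317]), (0.76, [228, 204]), (0.76, [304, 222]), (0.66, [206, 143])]
blank [(0.78, [243, 249])]
tin [(0.82, [331, 353])]
```

View pics/scene0.png

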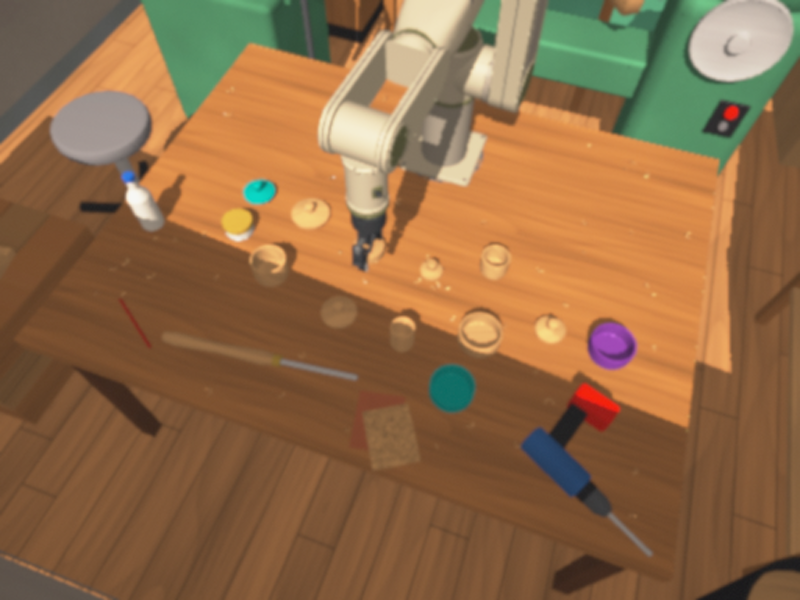

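View pics/side0.png

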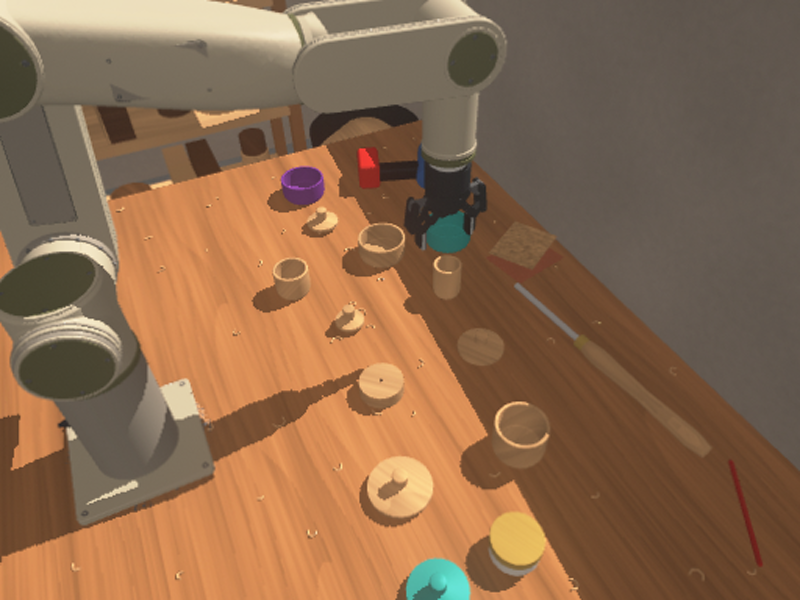

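Scene picture (800x600 px): open wooden boxes lie at (268,264), (402,332), (480,332) and (495,262). Wooden lids lie at (310,213), (431,268), (550,329), and probably a shaded one at (338,311). The look-alikes are turquoise lid (259,191), turquoise box (452,388) and purple box (612,345). The tin is at (238,224), and the blank is at the gripper, (370,250). The shaded lid needs an enlarged look, so I'll measure positions and sizes now.

```bash
cat > h.py <<'E'
from bench import r
import cv2, numpy as np
def ray(p,xy,z):
    "world points on plane z for pixels xy"
    u=cv2.undistortPoints(np.array(xy,float).reshape(-1,1,2),np.array(p['K']),np.array(p['dist_coeffs'])).reshape(-1,2)
    T=np.array(p['extrinsics']); d=np.c_[u,np.ones(len(u))]@T[:3,:3].T; o=T[:3,3]
    return o[:2]+d[:,:2]*((z-o[2])/d[:,2])[:,None]
def proj(p,X):
    T=np.linalg.inv(np.array(p['extrinsics'])); X=np.array(X,float).reshape(-1,3)
    c=X@T[:3,:3].T+T[:3,3]
    return cv2.projectPoints(c,np.zeros(3),np.zeros(3),np.array(p['K']),np.array(p['dist_coeffs']))[0].reshape(-1,2)
E
python3 - <<'E'
from h import *
ims=[]
for n in ['scene','side']:
    p=r.snapshot(n)
    for t in ['box92','lid92','blank','tin']:
        print(n,t)
        for d in r.landmark_of(p,t):
            if d['score']>.4: print('  lm',np.round(d['xy']),ray(p,[d['xy']],0).round().tolist())
        for d in r.regions_of(p,t):
            if d['score']<.4: continue
            m=d['pixels'].astype('uint8'); ys,xs=np.nonzero(m)
            q=ray(p,np.c_[xs,ys],15 if t!='box92' else 60)
            hull=cv2.convexHull(np.c_[xs,ys].astype(np.int32)).reshape(-1,2)
            # width in direction perpendicular to view
            T=np.array(p['extrinsics']);w=T[:2,0]/np.linalg.norm(T[:2,0]); s=q@w
            print('  rg',round(d['score'],2),np.round(d['xy']),q.mean(0).round(),'width',round(np.ptp(s)),p['pixels'][m>0].mean(0).round())
    c=p['pixels'][150:270,150:300] if n=='scene' else p['pixels'][120:240,180:330]
    ims.append(cv2.resize(c,(400,320),interpolation=cv2.INTER_CUBIC))
c=p['pixels'][195:245,280:340]; ims2=cv2.resize(c,(336,280),interpolation=cv2.INTER_CUBIC)
p=r.snapshot('wrist'); w=np.zeros((280,464,3),'uint8'); w[:,:373]=cv2.resize(p['pixels'],(373,280))
cv2.imwrite('pics/c1.png',np.vstack([np.hstack(ims),np.hstack([ims2,w])]))
E
```

```text
scene box92
  lm [308. 218.] [[589.0, 292.0]]
  lm [389. 223.] [[503.0, 595.0]]
  lm [175. 176.] [[593.0, -285.0]]
  lm [290. 251.] [[749.0, 264.0]]
  lm [313. 173.] [[373.0, 254.0]]
  lm [255. 219.] [[666.0, 96.0]]
  rg 0.92 [306. 215.] [610. 281.] width 101 [ 97. 155. 207.]
  rg 0.9 [172. 173.] [ 601. -285.] width 97 [ 82. 129. 174.]
  rg 0.77 [253. 213.] [668. 105.] width 54 [ 75. 117. 158.]
  rg 0.67 [290. 248.] [765. 259.] width 106 [ 96. 105.  28.]
  rg 0.59 [391. 220.] [526. 588.] width 123 [154.  70. 144.]
scene lid92
  lm [164. 120.] [[326.0, -470.0]]
  lm [200. 140.] [[379.0, -268.0]]
  lm [217. 201.] [[644.0, -74.0]]
  lm [277. 175.] [[440.0, 111.0]]
  lm [354. 212.] [[503.0, 456.0]]
  rg 0.9 [199. 137.] [ 370. -278.] width 103 [116. 188. 237.]
  rg 0.71 [351. 212.] [507. 446.] width 79 [113. 185. 234.]
  rg 0.62 [275. 171.] [438. 106.] width 63 [108. 178. 232.]
  rg 0.58 [214. 200.] [644. -76.] width 88 [ 69. 105. 145.]
  rg 0.49 [165. 119.] [ 353. -451.] width 93 [168. 189.  49.]
scene blank
  rg 0.61 [242. 165.] [432. -53.] width 42 [103. 165. 221.]
  rg 0.52 [198. 136.
[... 827 characters left out ...]
4.] [[459.0, 118.0]]
  lm [205. 145.] [[502.0, 443.0]]
  lm [279. 380.] [[352.0, -449.0]]
  rg 0.83 [255. 312.] [ 375. -278.] width 103 [122. 182. 230.]
  rg 0.78 [207. 139.] [510. 448.] width 74 [106. 158. 205.]
  rg 0.72 [308. 220.] [646. -76.] width 90 [ 67.  98. 132.]
  rg 0.58 [281. 373.] [ 358. -438.] width 90 [172. 188.  85.]
  rg 0.57 [222. 204.] [443. 109.] width 59 [102. 152. 200.]
side blank
  lm [247. 252.] [[436.0, -89.0]]
  lm [306. 222.] [[648.0, -68.0]]
  rg 0.87 [244. 247.] [432. -76.] width 82 [108. 161. 213.]
side tin
  lm [328. 350.] [[490.0, -440.0]]
  rg 0.86 [331. 346.] [ 491. -440.] width 86 [ 93. 171. 211.]
  rg 0.58 [246. 155.] [600. 298.] width 114 [ 75. 110. 149.]
```

View pics/c1.png

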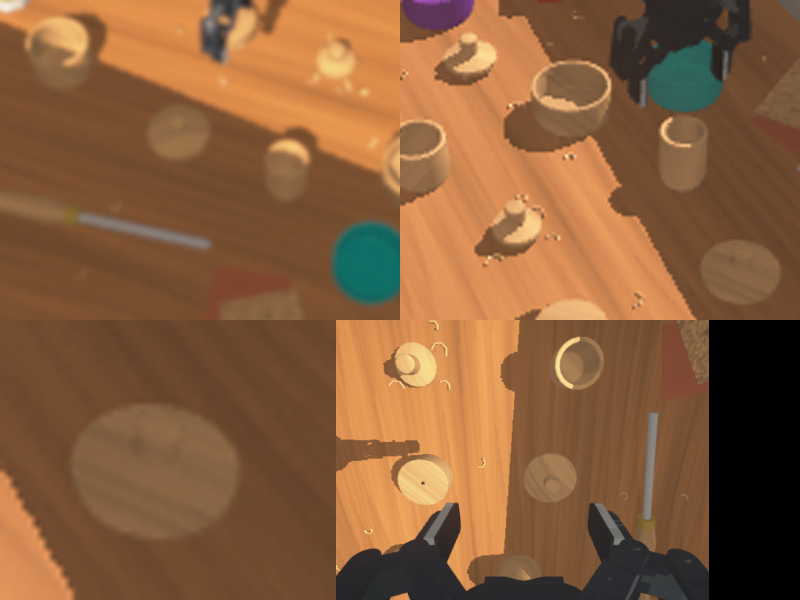

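The crop confirms it: the shaded disc at scene (338,311) has a knob and measures about 88 mm wide, so it is lid92. The blank is the knobless disc at (432,-76).

By size and position, in mm:
| Thing | x, y |
|---|---|
| lid108 | 372,-279 |
| lid76 | 508,447 |
| lid60 | 440,108 |
| lid92 | 645,-76 |
| box108 (wooden) | 600,286 |
| box92 | 593,-285 |
| box60 | 667,103 |
| box76 | 375,258 |

Next I'll fit silhouettes to refine these.

```bash
cat >> h.py <<'E'
G={'box60':(667,103),'box76':(375,258),'box92':(593,-285),'box108':(600,286),'lid60':(440,108),'lid76':(508,447),'lid92':(645,-76),'lid108':(372,-279),'blank':(432,-76),'tin':(490,-442)}
H={'box60':80,'box76':62,'box92':70,'box108':50}
def prof(n):
    if n=='blank': return [(0,42),(30,42)]
    if n=='tin': return [(0,41),(44,41)]
    D=int(n[3:])/2
    if n[0]=='b': return [(0,D),(H[n],D)]
    return [(0,D-14),(10,D-9),(10.1,D),(17,D),(22,12),(29,9),(29.1,12.5),(48,12.5),(50,8)]
a=np.linspace(0,2*np.pi,48,endpoint=False)
def sil(p,n,xy,z0=0,S=4):
    m=np.zeros((384*S,512*S),np.uint8); P=prof(n)
    for (za,ra),(zb,rb) in zip(P,P[1:]):
        X=[np.c_[xy[0]+q*np.cos(a),xy[1]+q*np.sin(a),np.full(48,z+z0)] for z,q in((za,ra),(zb,rb))]
        uv=proj(p,np.vstack(X))
        if not np.isfinite(uv).all(): return m
        cv2.fillConvexPoly(m,cv2.convexHull(np.round((uv+.5)*S).astype(np.int32)),1)
    return m
def fit(p,n,xy0,z0=0):
    "fit xy by matching the silhouette centroid with the net's mask; returns xy, IoU"
    uv0=proj(p,[[*xy0,z0+20]])[0]
    if not(0<uv0[0]<512 and 0<uv0[1]<384): return None
    c=[d for d in r.regions_of(p,n) if np.hypot(*(np.array(d['xy'])-uv0))<35]
    if not c: return None
    m=min(c,key=lambda d:np.hypot(*(np.array(d['xy'])-uv0)))['pixels']
    ys,xs=np.nonzero(m)
    if xs.min()<1 or ys.min()<1 or xs.max()>510 or ys.max()>382: return None
    mb=cv2.resize(m.astype(np.uint8),(2048,1536),interpolation=cv2.INTER_NEAREST)
    from scipy.optimize import minimize
    f=lambda q:1-(lambda s:(s&mb).sum()/max(1,(s|mb).sum()))(sil(p,n,q,z0))
    g=minimize(f,xy0,method='Nelder-Mead',options=dict(initial_simplex=np.array(xy0)+np.array([[0,0],[8,0],[0,8]]),xatol=.2,fatol=1e-4,maxiter=60))
    return g.x.round(1),round(1-g.fun,2)
E
python3 - <<'E'
from h import *
for c in ['scene','side','wrist']:
    p=r.snapshot(c)
    for n in G: print(c,n,fit(p,n,G[n]))
print(np.array(p['extrinsics']).round(2).tolist(),r.sense()['time'])
E
```

```text
scene box60 (array([661.8, 100. ]), np.float64(0.91))
scene box76 (array([365.6, 258.3]), np.float64(0.91))
scene box92 (array([ 584.7, -294.2]), np.float64(0.92))
scene box108 (array([586.3, 277.8]), np.float64(0.86))
scene lid60 None
scene lid76 (array([505.7, 443.2]), np.float64(0.95))
scene lid92 (array([642.6, -79.2]), np.float64(0.89))
scene lid108 (array([ 369.9, -277.6]), np.float64(0.86))
scene blank None
scene tin (array([ 481.1, -446.6]), np.float64(0.89))
side box60 (array([669.9, 109.4]), np.float64(0.92))
side box76 (array([370.6, 264.1]), np.float64(0.9))
side box92 (array([ 594.9, -289. ]), np.float64(0.96))
side box108 (array([596.5, 289.7]), np.float64(0.91))
side lid60 (array([441.5, 107. ]), np.float64(0.9))
side lid76 (array([509.3, 446.6]), np.float64(0.9))
side lid92 (array([649.3, -73.6]), np.float64(0.87))
side lid108 (array([ 374.6, -275.4]), np.float64(0.97))
side blank (array([432.7, -74.6]), np.float64(0.96))
side tin (array([ 488.5, -440.8]), np.float64(0.93))
wrist box60 (array([665.4, 103.2]), np.float64(0.97))
wrist box76 None
wrist box92 (array([ 589.1, -299.8]), np.float64(0.43))
wrist box108 None
wrist lid60 (array([440. , 105.5]), np.float64(0.97))
wrist lid76 None
wrist lid92 (array([643.8, -75.9]), np.float64(0.97))
wrist lid108 None
wrist blank (array([429.5, -77.2]), np.float64(0.96))
wrist tin None
[[1.0, 0.0, 0.0, 598.62], [0.0, -0.95, -0.32, 83.66], [0.0, 0.32, -0.95, 373.71], [0.0, 0.0, 0.0, 1.0]] 3.5
```

>>> {"method": "carry_out", "body": {"commands": [{"translation": [0.0132,-0.02,0.006],"jaw": 0.05},{"translation": [0.0132,-0.02,0.006],"jaw": 0.05},{"translation": [0.0132,-0.02,0.006],"jaw": 0.05},{"translation": [0.0132,-0.02,0.006],"jaw": 0.05},{"translation": [0.0132,-0.02,0.006],"jaw": 0.05},{"translation": [0.0132,-0.02,0.006],"jaw": 0.05},{"translation": [0.0132,-0.02,0.006],"jaw": 0.05},{"translation": [0.0132,-0.02,0.006],"jaw": 0.05}], "squeeze": 40}}

```text
invalid input
```

```bash
cat > look.py <<'E'
from h import *
import sys
p=r.snapshot('wrist')
for n in sys.argv[1:]: print(n,fit(p,n,G[n]))
s=r.sense(); print(s['time'],np.round(s['tool_pos'],1),np.round(s['tcp_rot'],2),np.round(s['ft_force'],1),s['finger_gap'],s['grip_force'])
E
python3 look.py lid60 box76
```

```text
lid60 (array([440.5, 105.1]), np.float64(0.96))
box76 None
3.6 [600.    0.  196.1] [-179.99    0.     90.  ] [ 0.3 -0.1 -0.4] 85.04168334409782 0.0
```

>>> {"method": "carry_out", "body": {"commands": [{"translation": [0.0132,-0.02,0.006],"spin": 0,"jaw": 0.05},{"translation": [0.0132,-0.02,0.006],"spin": 0,"jaw": 0.05},{"translation": [0.0132,-0.02,0.006],"spin": 0,"jaw": 0.05},{"translation": [0.0132,-0.02,0.006],"spin": 0,"jaw": 0.05},{"translation": [0.0132,-0.02,0.006],"spin": 0,"jaw": 0.05},{"translation": [0.0132,-0.02,0.006],"spin": 0,"jaw": 0.05},{"translation": [0.0132,-0.02,0.006],"spin": 0,"jaw": 0.05},{"translation": [0.0132,-0.02,0.006],"spin": 0,"jaw": 0.05}], "squeeze": 40}}

```text
time: 4.27
tool_pos: [439.1, 106.1, 147.9]
tcp_rot: [180.0, -0.0, 90.0]
ft_force: [-0.5, 0.5, 1.2]
finger_gap: 50.0
grip_force: 0.0
```

```bash
python3 look.py lid60 box76
```

```text
lid60 (array([439.5, 106. ]), np.float64(0.97))
box76 None
4.3667 [437.1 107.  146.8] [-1.7985e+02 -2.0000e-02  9.0120e+01] [ 1.  -1.1  0.5] 49.79411568964842 0.0
```

>>> {"method": "carry_out", "body": {"commands": [{"translation": [0,0,0.025],"spin": 0,"jaw": 0.05},{"translation": [0,0,0.025],"spin": 0,"jaw": 0.05},{"translation": [0,0,0.025],"spin": 0,"jaw": 0.05},{"translation": [0,0,0.025],"spin": 0,"jaw": 0.05},{"translation": [0,0,0.014],"spin": 0,"jaw": 0.05},{"translation": [0,0,0.008],"spin": 0,"jaw": 0.05},{"translation": [0,0,0],"spin": 0,"jaw": 0.015},{"translation": [0,0,0],"spin": 0,"jaw": 0.015}], "squeeze": 40}}

```text
time: 5.03
tool_pos: [440.6, 105.5, 26.6]
tcp_rot: [180.0, 0.0, 90.0]
ft_force: [0.5, 0.4, -0.2]
finger_gap: 26.7
grip_force: 0.0
```

>>> {"method": "carry_out", "body": {"commands": [{"translation": [0,0,0],"spin": 0,"jaw": 0.015},{"translation": [0,0,0],"spin": 0,"jaw": 0.015},{"translation": [0,0,0],"spin": 0,"jaw": 0.015},{"translation": [0,0,0],"spin": 0,"jaw": 0.015},{"translation": [0,0,-0.005],"spin": 0,"jaw": 0.015},{"translation": [0,0,-0.01],"spin": 0,"jaw": 0.015},{"translation": [0,0,-0.015],"spin": 0,"jaw": 0.015},{"translation": [0,0,-0.015],"spin": 0,"jaw": 0.015}]}}

```text
time: 5.7
tool_pos: [439.8, 105.6, 72.2]
tcp_rot: [-180.0, 0.0, 90.0]
ft_force: [0.4, -0.5, -0.9]
finger_gap: 14.9
grip_force: 0.0
```

```bash
python3 look.py lid60; python3 - <<'E'
from h import *
w=r.snapshot('wrist')['pixels'];s=r.snapshot('side')['pixels']
cv2.imwrite('pics/g1.png',np.hstack([cv2.resize(w,(400,300)),cv2.resize(s[150:270,160:320],(400,300),interpolation=cv2.INTER_CUBIC)]))
E
```

```text
lid60 (array([439.6, 105.9]), np.float64(0.96))
5.8 [442.5 106.   74.7] [ 1.7968e+02 -4.0000e-02  9.0010e+01] [ 0.2  0.2 -0.1] 15.000098977219842 0.0
```

View pics/g1.png

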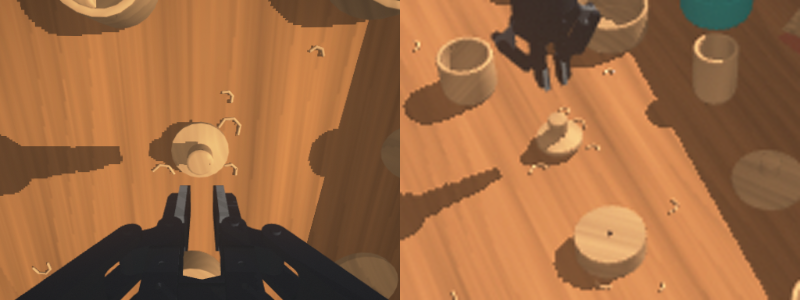

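```bash
python3 - <<'E'
from h import *
print(r.sense()['tool_pos'])
im=[]
for c in ['wrist','side']:
    p=r.snapshot(c); x=p['pixels'].copy()
    t=(440,105.6,73.1)
    for z,col in((0,(0,0,255)),(-19,(255,0,0))):
        u=proj(p,[(t[0],t[1],t[2]-z)])[0]; print(c,u); cv2.circle(x,tuple(np.round(u).astype(int)),2,col,-1)
    for k,col in(('lid60',(0,255,0)),):
        m=cv2.resize(sil(p,k,(439.6,105.9)),(512,384)); cs,_=cv2.findContours(m,0,1); cv2.drawContours(x,cs,-1,col,1)
    u0=u.astype(int); im.append(cv2.resize(x[u0[1]-75:u0[1]+75,u0[0]-100:u0[0]+100],(400,300)))
cv2.imwrite('pics/g2.png',np.hstack(im))
E
```

```text
[440.66983329 105.72658098  71.87862081]
wrist [258.67899248 224.63440184]
wrist [258.84916933 238.99434951]
side [221.3133136  192.02172916]
side [220.81014144 187.63885879]
```

View pics/g2.png

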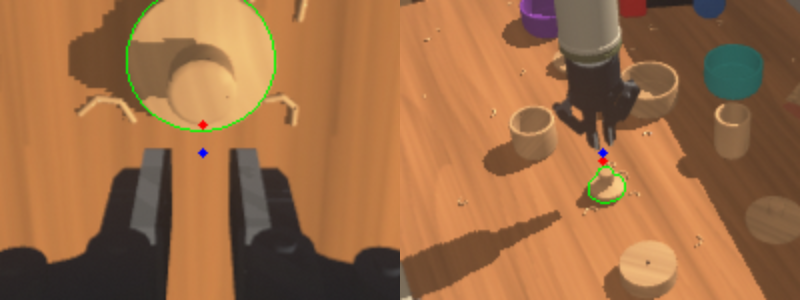

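Overlay: the real fingertips end about 20 mm short of the nominal TCP, near the blue grasp point. The fingers closed just above the knob and the lid didn't move. I'll grasp about 15 mm lower.

>>> {"method": "carry_out", "body": {"commands": [{"translation": [0,0,0],"spin": 0,"jaw": 0.05},{"translation": [0,0,0],"spin": 0,"jaw": 0.05},{"translation": [0,0,0.015],"spin": 0,"jaw": 0.05},{"translation": [0,0,0.015],"spin": 0,"jaw": 0.05},{"translation": [0,0,0.015],"spin": 0,"jaw": 0.05},{"translation": [0,0,0.01],"spin": 0,"jaw": 0.05},{"translation": [0,0,0.006],"spin": 0,"jaw": 0.05},{"translation": [0,0,0],"spin": 0,"jaw": 0.015}]}}

```text
time: 6.67
tool_pos: [438.5, 105.4, 8.4]
tcp_rot: [-179.8, 0.0, 90.0]
ft_force: [-0.4, -0.5, -0.2]
finger_gap: 39.3
grip_force: 0.0
```

>>> {"method": "carry_out", "body": {"commands": [{"translation": [0,0,0],"spin": 0,"jaw": 0.015},{"translation": [0,0,0],"spin": 0,"jaw": 0.015},{"translation": [0,0,0],"spin": 0,"jaw": 0.015},{"translation": [0,0,0],"spin": 0,"jaw": 0.015},{"translation": [0,0,0],"spin": 0,"jaw": 0.015},{"translation": [0,0,0],"spin": 0,"jaw": 0.015},{"translation": [0,0,0],"spin": 0,"jaw": 0.015},{"translation": [0,0,0],"spin": 0,"jaw": 0.015}]}}

```text
time: 7.33
tool_pos: [440.4, 105.7, 10.5]
tcp_rot: [180.0, -0.0, 90.0]
ft_force: [0.1, -0.9, 2.5]
finger_gap: 21.3
grip_force: 39.5
```

Gap 21.3 mm means the pads are above the knob's equator, so I'll regrip 8 mm lower.

>>> {"method": "carry_out", "body": {"commands": [{"translation": [0,0,0],"spin": 0,"jaw": 0.045},{"translation": [0,0,0],"spin": 0,"jaw": 0.045},{"translation": [0,0,0.004],"spin": 0,"jaw": 0.045},{"translation": [0,0,0.004],"spin": 0,"jaw": 0.045},{"translation": [0,0,0],"spin": 0,"jaw": 0.015},{"translation": [0,0,0],"spin": 0,"jaw": 0.015},{"translation": [0,0,0],"spin": 0,"jaw": 0.015},{"translation": [0,0,0],"spin": 0,"jaw": 0.015}]}}

```text
time: 8.0
tool_pos: [439.9, 105.6, 2.1]
tcp_rot: [-180.0, 0.0, 90.0]
ft_force: [-0.4, -0.2, -1.1]
finger_gap: 23.0
grip_force: 39.1
```

>>> {"method": "carry_out", "body": {"commands": [{"translation": [0,0,0],"spin": 0,"jaw": 0.015},{"translation": [0,0,0],"spin": 0,"jaw": 0.015},{"translation": [0,0,0],"spin": 0,"jaw": 0.015},{"translation": [0,0,0],"spin": 0,"jaw": 0.015},{"translation": [0,0,0],"spin": 0,"jaw": 0.015},{"translation": [0,0,0],"spin": 0,"jaw": 0.015},{"translation": [0,0,0],"spin": 0,"jaw": 0.015},{"translation": [0,0,0],"spin": 0,"jaw": 0.015}]}}

```text
time: 8.67
tool_pos: [440.0, 105.6, 2.1]
tcp_rot: [-180.0, -0.0, 90.0]
ft_force: [-1.0, -0.5, -1.2]
finger_gap: 22.8
grip_force: 39.1
```

```bash
python3 look.py lid60; python3 - <<'E'
from h import *
w=r.snapshot('wrist')['pixels'];s=r.snapshot('side')['pixels']
cv2.imwrite('pics/g3.png',np.hstack([cv2.resize(w[120:300,136:376],(400,300)),cv2.resize(s[170:230,190:270],(400,300),interpolation=cv2.INTER_CUBIC)]))
E
```

```text
lid60 (array([439.6, 105.5]), np.float64(0.82))
8.7667 [440.  105.6   2.1] [180.  -0.  90.] [-0.3 -0.8  0.3] 23.135538236583866 39.06355648156023
```

View pics/g3.png

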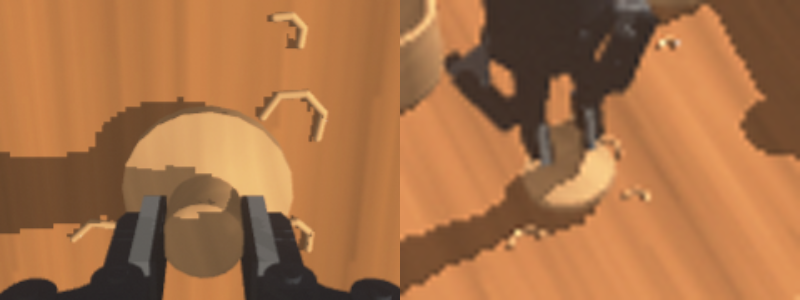

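The grip holds at the knob's widest part (23 mm gap, 39 N). Commanded TCP z is 2.1. Lifting.

>>> {"method": "carry_out", "body": {"commands": [{"translation": [0,0,-0.004],"spin": 0,"jaw": 0.015},{"translation": [0,0,-0.008],"spin": 0,"jaw": 0.015},{"translation": [0,0,-0.018],"spin": 0,"jaw": 0.015},{"translation": [0,0,-0.025],"spin": 0,"jaw": 0.015},{"translation": [0,0,-0.025],"spin": 0,"jaw": 0.015},{"translation": [0,0,-0.025],"spin": 0,"jaw": 0.015},{"translation": [0,0,-0.025],"spin": 0,"jaw": 0.015},{"translation": [0,0,0],"spin": 0,"jaw": 0.015}]}}

```text
time: 9.53
tool_pos: [443.6, 106.1, 138.8]
tcp_rot: [179.5, -0.1, 90.0]
ft_force: [1.1, -0.0, 0.6]
finger_gap: 22.8
grip_force: 39.2
```

```bash
python3 - <<'E'
from h import *
p=r.snapshot('wrist');q=r.snapshot('side');print(fit(p,'lid60',(440,105.6),130),fit(p,'box60',(665,103)),fit(p,'box76',(372,260)),fit(q,'lid60',(440,105.6),130))
cv2.imwrite('pics/g4.png',np.hstack([cv2.resize(p['pixels'],(400,300)),cv2.resize(q['pixels'][100:220,170:330],(400,300),interpolation=cv2.INTER_CUBIC)]))
E
```

```text
(array([443.6, 103.5]), np.float64(0.83)) None None (array([447.1, 115.5]), np.float64(0.85))
```

View pics/g4.png

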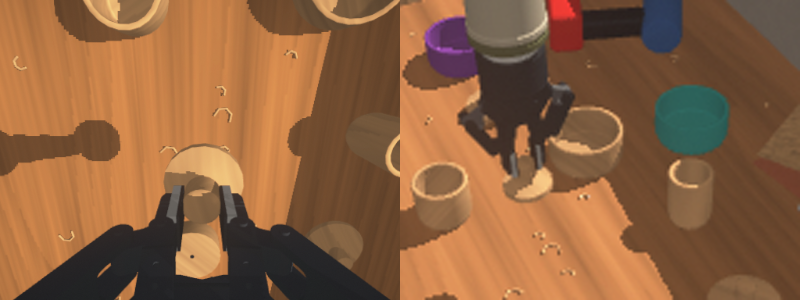

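Lid60 is held and clear. Next I'll move beside box60 so the wrist camera sees its whole mouth.

>>> {"method": "carry_out", "body": {"commands": [{"translation": [-0.0107,0.0275,-0.005],"spin": 0,"jaw": 0.015},{"translation": [-0.0107,0.0275,-0.005],"spin": 0,"jaw": 0.015},{"translation": [-0.0107,0.0275,-0.005],"spin": 0,"jaw": 0.015},{"translation": [-0.0107,0.0275,-0.005],"spin": 0,"jaw": 0.015},{"translation": [-0.0107,0.0275,-0.005],"spin": 0,"jaw": 0.015},{"translation": [-0.0107,0.0275,-0.005],"spin": 0,"jaw": 0.015},{"translation": [-0.0107,0.0275,-0.005],"spin": 0,"jaw": 0.015},{"translation": [-0.0107,0.0275,-0.005],"spin": 0,"jaw": 0.015}]}}

```text
time: 10.45
tool_pos: [660.2, 19.4, 170.0]
tcp_rot: [-179.8, -0.0, 90.0]
ft_force: [-0.4, 0.0, -0.2]
finger_gap: 22.7
grip_force: 39.2
```

```bash
python3 - <<'E'
from h import *
import time
for i in range(2):
  p=r.snapshot('wrist');print(fit(p,'box60',(665,103)),fit(p,'box108',(600,286)))
p=r.snapshot('wrist');print(fit(p,'lid60',(660,20),170)); s=r.sense();print(s['tool_pos'],s['time'])
E
```

```text
(array([665.2, 102.7]), np.float64(0.95)) None
(array([665. , 102.7]), np.float64(0.94)) None
(array([659. ,  20.4]), np.float64(0.82))
[658.73636923  20.40310113 170.62516479] 10.75
```

>>> {"method": "carry_out", "body": {"commands": [{"translation": [0.0208,0.0013,0],"spin": 0,"jaw": 0.015},{"translation": [0.0207,0.0013,0],"spin": 0,"jaw": 0.015},{"translation": [0.0207,0.0013,0],"spin": 0,"jaw": 0.015},{"translation": [0.0206,0.0013,0],"spin": 0,"jaw": 0.015},{"translation": [0,0,0.02],"spin": 0,"jaw": 0.015},{"translation": [0,0,0.03],"spin": 0,"jaw": 0.015},{"translation": [0,0,0.025],"spin": 0,"jaw": 0.015},{"translation": [0,0,0.01],"spin": 0,"jaw": 0.015}]}}

```text
time: 11.42
tool_pos: [661.4, 103.5, 82.5]
tcp_rot: [-179.6, 0.0, 90.1]
ft_force: [-1.5, 0.2, -1.2]
finger_gap: 23.2
grip_force: 39.3
```

>>> {"method": "carry_out", "body": {"commands": [{"translation": [0,0,0.005],"spin": 0,"jaw": 0.015},{"translation": [0,0,0.004],"spin": 0,"jaw": 0.015},{"translation": [0,0,0.003],"spin": 0,"jaw": 0.015},{"translation": [0,0,0.0015],"spin": 0,"jaw": 0.015},{"translation": [0,0,0.001],"spin": 0,"jaw": 0.015},{"translation": [0,0,0.0005],"spin": 0,"jaw": 0.015},{"translation": [0,0,0],"spin": 0,"jaw": 0.015},{"translation": [0,0,0],"spin": 0,"jaw": 0.015}]}}

```text
time: 12.08
tool_pos: [665.5, 102.8, 72.6]
tcp_rot: [180.0, -0.0, 90.0]
ft_force: [0.0, 0.2, -1.2]
finger_gap: 22.8
grip_force: 39.3
```

>>> {"method": "carry_out", "body": {"commands": [{"translation": [0,0,0],"spin": 0,"jaw": 0.045},{"translation": [0,0,0],"spin": 0,"jaw": 0.045},{"translation": [0,0,0],"spin": 0,"jaw": 0.045},{"translation": [0,0,-0.01],"spin": 0,"jaw": 0.045},{"translation": [0,0,-0.02],"spin": 0,"jaw": 0.045},{"translation": [0,0,-0.03],"spin": 0,"jaw": 0.045},{"translation": [0,0,-0.03],"spin": 0,"jaw": 0.045},{"translation": [0,0,-0.03],"spin": 0,"jaw": 0.045}]}}

```text
time: 12.75
tool_pos: [665.0, 102.8, 194.1]
tcp_rot: [180.0, 0.0, 90.0]
ft_force: [0.0, 0.4, 0.4]
finger_gap: 44.9
grip_force: 0.0
```

>>> {"method": "carry_out", "body": {"commands": [{"translation": [-0.0223,-0.0027,0.01],"spin": 0,"jaw": 0.045},{"translation": [-0.0223,-0.0027,0.01],"spin": 0,"jaw": 0.045},{"translation": [-0.0223,-0.0027,0.01],"spin": 0,"jaw": 0.045},{"translation": [-0.0223,-0.0027,0.01],"spin": 0,"jaw": 0.045},{"translation": [-0.0223,-0.0027,0.01],"spin": 0,"jaw": 0.045},{"translation": [-0.0223,-0.0027,0.01],"spin": 0,"jaw": 0.045},{"translation": [-0.0223,-0.0027,0.01],"spin": 0,"jaw": 0.045},{"translation": [-0.0223,-0.0027,0.01],"spin": 0,"jaw": 0.045}]}}

```text
time: 13.42
tool_pos: [643.7, -76.7, 112.7]
tcp_rot: [179.9, 0.0, 90.0]
ft_force: [-0.1, -0.2, 0.3]
finger_gap: 45.0
grip_force: 0.0
```

```bash
python3 - <<'E'
from h import *
for i in range(2):
  p=r.snapshot('wrist');print(fit(p,'lid92',(644,-76)))
print(fit(p,'lid60',(665,103),70),r.sense()['tool_pos'])
q=r.snapshot('side');s=r.snapshot('scene');print(fit(q,'lid60',(668,106),70),fit(s,'lid60',(665,102),70))
cv2.imwrite('pics/g5.png',np.hstack([cv2.resize(p['pixels'],(400,300)),cv2.resize(q['pixels'][140:215,250:350],(400,300),interpolation=cv2.INTER_CUBIC)]))
E
```

```text
(array([643.5, -76.3]), np.float64(0.98))
(array([643.7, -76. ]), np.float64(0.98))
None [643.54442541 -76.04073714 112.55508186]
(array([667.9, 106.4]), np.float64(0.71)) (array([664.4, 101.3]), np.float64(0.93))
```

View pics/g5.png

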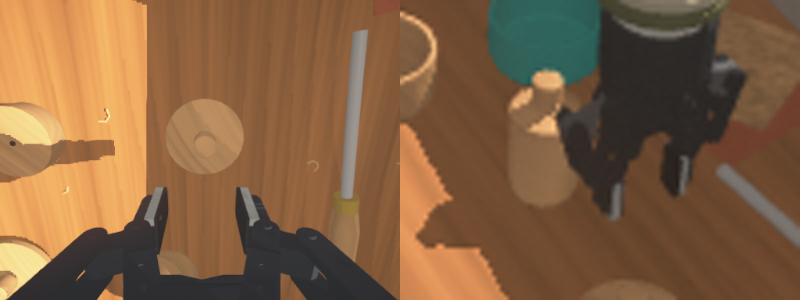

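Lid60 sits home on box60 (right crop, about (540,110)). Lid92 is at (643.6,-76.1), so I'll descend on it.

>>> {"method": "carry_out", "body": {"commands": [{"translation": [-0.0005,0,0.025],"spin": 0,"jaw": 0.045},{"translation": [0,0,0.03],"spin": 0,"jaw": 0.045},{"translation": [0,0,0.025],"spin": 0,"jaw": 0.045},{"translation": [0,0,0.015],"spin": 0,"jaw": 0.045},{"translation": [0,0,0.01],"spin": 0,"jaw": 0.045},{"translation": [0,0,0.006],"spin": 0,"jaw": 0.045},{"translation": [0,0,0.003],"spin": 0,"jaw": 0.045},{"translation": [0,0,0],"spin": 0,"jaw": 0.015}]}}

```text
time: 14.48
tool_pos: [644.2, -76.0, -1.3]
tcp_rot: [180.0, 0.0, 90.0]
ft_force: [-0.0, -0.7, -0.8]
finger_gap: 34.3
grip_force: 0.0
```

>>> {"method": "carry_out", "body": {"commands": [{"translation": [0,0,0],"spin": 0,"jaw": 0.015},{"translation": [0,0,0],"spin": 0,"jaw": 0.015},{"translation": [0,0,0],"spin": 0,"jaw": 0.015},{"translation": [0,0,0],"spin": 0,"jaw": 0.015},{"translation": [0,0,0],"spin": 0,"jaw": 0.015},{"translation": [0,0,0],"spin": 0,"jaw": 0.015},{"translation": [0,0,-0.004],"spin": 0,"jaw": 0.015},{"translation": [0,0,-0.006],"spin": 0,"jaw": 0.015}]}}

```text
time: 15.15
tool_pos: [642.5, -75.9, 7.4]
tcp_rot: [-179.9, -0.0, 90.0]
ft_force: [-0.2, -0.2, -1.1]
finger_gap: 23.0
grip_force: 39.3
```

>>> {"method": "carry_out", "body": {"commands": [{"translation": [0,0,-0.012],"spin": 0,"jaw": 0.015},{"translation": [0,0,-0.02],"spin": 0,"jaw": 0.015},{"translation": [0,0,-0.03],"spin": 0,"jaw": 0.015},{"translation": [0,0,-0.03],"spin": 0,"jaw": 0.015},{"translation": [0,0,-0.03],"spin": 0,"jaw": 0.015},{"translation": [0,0,-0.03],"spin": 0,"jaw": 0.015},{"translation": [-0.02,0,0],"spin": 0,"jaw": 0.015},{"translation": [-0.03,-0.005,0],"spin": 0,"jaw": 0.015}]}}

```text
time: 15.82
tool_pos: [641.3, -124.5, 165.1]
tcp_rot: [179.6, 0.1, 90.2]
ft_force: [0.9, -0.1, -0.7]
finger_gap: 23.0
grip_force: 39.4
```

>>> {"method": "carry_out", "body": {"commands": [{"translation": [-0.031,-0.006,0],"spin": 0,"jaw": 0.015},{"translation": [-0.031,-0.006,0],"spin": 0,"jaw": 0.015},{"translation": [-0.031,-0.006,0],"spin": 0,"jaw": 0.015},{"translation": [-0.031,-0.006,0],"spin": 0,"jaw": 0.015},{"translation": [-0.031,-0.006,0],"spin": 0,"jaw": 0.015},{"translation": [-0.031,-0.006,0],"spin": 0,"jaw": 0.015},{"translation": [-0.031,-0.006,0],"spin": 0,"jaw": 0.015},{"translation": [-0.031,-0.006,0],"spin": 0,"jaw": 0.015}]}}

```text
time: 16.48
tool_pos: [590.0, -375.5, 161.1]
tcp_rot: [180.0, 0.0, 90.0]
ft_force: [-0.1, -0.7, -1.1]
finger_gap: 23.3
grip_force: 39.4
```

```bash
python3 - <<'E'
from h import *
p=r.snapshot('wrist')
for i in range(2):
  p=r.snapshot('wrist');print(fit(p,'box92',(590,-289)))
print(fit(p,'lid92',(590.7,-374),162),r.sense()['tool_pos'])
E
```

```text
(array([ 589.2, -294.5]), np.float64(0.98))
(array([ 589.2, -294.3]), np.float64(0.98))
(array([ 587.8, -376.6]), np.float64(0.79)) [ 590.7972248  -373.25704209  160.49509036]
```

>>> {"method": "carry_out", "body": {"commands": [{"translation": [0.02,-0.0005,0],"spin": 0,"jaw": 0.015},{"translation": [0.02,-0.0005,0],"spin": 0,"jaw": 0.015},{"translation": [0.02,-0.0005,0],"spin": 0,"jaw": 0.015},{"translation": [0.0197,0,0],"spin": 0,"jaw": 0.015},{"translation": [0,0,0.025],"spin": 0,"jaw": 0.015},{"translation": [0,0,0.03],"spin": 0,"jaw": 0.015},{"translation": [0,0,0.02],"spin": 0,"jaw": 0.015},{"translation": [0,0,0.01],"spin": 0,"jaw": 0.015}]}}

```text
time: 17.45
tool_pos: [587.7, -291.4, 71.7]
tcp_rot: [-179.8, -0.2, 90.1]
ft_force: [-0.3, 0.9, -1.5]
finger_gap: 22.8
grip_force: 39.4
```

>>> {"method": "carry_out", "body": {"commands": [{"translation": [0,0,0.006],"spin": 0,"jaw": 0.015},{"translation": [0,0,0.004],"spin": 0,"jaw": 0.015},{"translation": [0,0,0.003],"spin": 0,"jaw": 0.015},{"translation": [0,0,0.002],"spin": 0,"jaw": 0.015},{"translation": [0,0,0.0015],"spin": 0,"jaw": 0.015},{"translation": [0,0,0.0005],"spin": 0,"jaw": 0.015},{"translation": [0,0,0],"spin": 0,"jaw": 0.015},{"translation": [0,0,0],"spin": 0,"jaw": 0.015}]}}

```text
time: 18.12
tool_pos: [590.0, -294.9, 59.6]
tcp_rot: [179.9, 0.1, 90.0]
ft_force: [-0.8, 0.2, 5.8]
finger_gap: 22.9
grip_force: 40.0
```

>>> {"method": "carry_out", "body": {"commands": [{"translation": [0,0,0],"spin": 0,"jaw": 0.045},{"translation": [0,0,0],"spin": 0,"jaw": 0.045},{"translation": [0,0,0],"spin": 0,"jaw": 0.045},{"translation": [0,0,-0.01],"spin": 0,"jaw": 0.045},{"translation": [0,0,-0.02],"spin": 0,"jaw": 0.045},{"translation": [0,0,-0.03],"spin": 0,"jaw": 0.045},{"translation": [0,0,-0.03],"spin": 0,"jaw": 0.045},{"translation": [0,0,-0.012],"spin": 0,"jaw": 0.045}]}}

```text
time: 18.78
tool_pos: [591.0, -295.6, 166.1]
tcp_rot: [179.7, 0.2, 90.0]
ft_force: [0.4, 0.1, 1.3]
finger_gap: 44.8
grip_force: 0.0
```

>>> {"method": "carry_out", "body": {"commands": [{"translation": [0.0023,-0.027,0.005],"spin": 0,"jaw": 0.045},{"translation": [0.0023,-0.027,0.005],"spin": 0,"jaw": 0.045},{"translation": [0.0023,-0.027,0.005],"spin": 0,"jaw": 0.045},{"translation": [0.0023,-0.027,0.005],"spin": 0,"jaw": 0.045},{"translation": [0.0023,-0.027,0.005],"spin": 0,"jaw": 0.045},{"translation": [0.0023,-0.027,0.005],"spin": 0,"jaw": 0.045},{"translation": [0.0023,-0.027,0.005],"spin": 0,"jaw": 0.045},{"translation": [0.0023,-0.027,0.005],"spin": 0,"jaw": 0.045}]}}

```text
time: 19.45
tool_pos: [371.8, -275.6, 119.8]
tcp_rot: [-180.0, 0.0, 90.0]
ft_force: [-0.1, -0.6, -0.0]
finger_gap: 44.9
grip_force: 0.0
```

```bash
python3 - <<'E'
from h import *
for i in range(2):
  p=r.snapshot('wrist');print(fit(p,'lid108',(373,-276)))
print(r.sense()['tool_pos'])
q=r.snapshot('side');s=r.snapshot('scene')
cv2.imwrite('pics/g6.png',np.hstack([cv2.resize(s['pixels'][135:210,130:230],(400,300),interpolation=cv2.INTER_CUBIC),cv2.resize(q['pixels'][225:315,280:400],(400,300),interpolation=cv2.INTER_CUBIC)]))
E
```

```text
(array([ 371.8, -277.6]), np.float64(0.99))
(array([ 371.9, -277.7]), np.float64(0.99))
[ 372.83699951 -276.07304805  120.28476301]
```

View pics/g6.png

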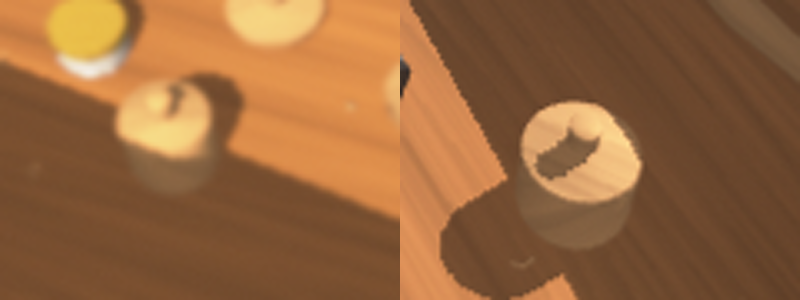

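Lid92 sits flush on box92. Lid108 measures (371.9,-277.6), so I'm grasping it next.

>>> {"method": "carry_out", "body": {"commands": [{"translation": [-0.0016,-0.0013,0.025],"spin": 0,"jaw": 0.045},{"translation": [0,0,0.033],"spin": 0,"jaw": 0.045},{"translation": [0,0,0.03],"spin": 0,"jaw": 0.045},{"translation": [0,0,0.015],"spin": 0,"jaw": 0.045},{"translation": [0,0,0.01],"spin": 0,"jaw": 0.045},{"translation": [0,0,0.006],"spin": 0,"jaw": 0.045},{"translation": [0,0,0.003],"spin": 0,"jaw": 0.045},{"translation": [0,0,0],"spin": 0,"jaw": 0.015}]}}

```text
time: 20.42
tool_pos: [372.5, -277.9, -1.5]
tcp_rot: [180.0, 0.0, 90.0]
ft_force: [0.9, 0.1, 0.3]
finger_gap: 34.3
grip_force: 0.0
```

>>> {"method": "carry_out", "body": {"commands": [{"translation": [0,0,0],"spin": 0,"jaw": 0.015},{"translation": [0,0,0],"spin": 0,"jaw": 0.015},{"translation": [0,0,0],"spin": 0,"jaw": 0.015},{"translation": [0,0,0],"spin": 0,"jaw": 0.015},{"translation": [0,0,0],"spin": 0,"jaw": 0.015},{"translation": [0,0,0],"spin": 0,"jaw": 0.015},{"translation": [0,0,-0.004],"spin": 0,"jaw": 0.015},{"translation": [0,0,-0.006],"spin": 0,"jaw": 0.015}]}}

```text
time: 21.08
tool_pos: [371.1, -277.0, 7.8]
tcp_rot: [-179.9, -0.1, 90.0]
ft_force: [-0.4, 1.0, -1.8]
finger_gap: 23.0
grip_force: 39.4
```

>>> {"method": "carry_out", "body": {"commands": [{"translation": [0,0,-0.014],"spin": 0,"jaw": 0.015},{"translation": [0,0,-0.022],"spin": 0,"jaw": 0.015},{"translation": [0,0,-0.025],"spin": 0,"jaw": 0.015},{"translation": [0,0,-0.025],"spin": 0,"jaw": 0.015},{"translation": [0,0,-0.025],"spin": 0,"jaw": 0.015},{"translation": [0,0,-0.025],"spin": 0,"jaw": 0.015},{"translation": [0.01,0.005,-0.018],"spin": 0,"jaw": 0.015},{"translation": [0.02,0.009,-0.008],"spin": 0,"jaw": 0.015}]}}

```text
time: 21.75
tool_pos: [386.4, -249.6, 173.9]
tcp_rot: [179.8, 0.2, 89.9]
ft_force: [1.0, -0.1, -0.8]
finger_gap: 23.1
grip_force: 39.4
```

>>> {"method": "carry_out", "body": {"commands": [{"translation": [0.03,0.014,0],"spin": 0,"jaw": 0.015},{"translation": [0.03,0.014,0],"spin": 0,"jaw": 0.015},{"translation": [0.03,0.014,0],"spin": 0,"jaw": 0.015},{"translation": [0.03,0.014,0],"spin": 0,"jaw": 0.015},{"translation": [0.03,0.014,0],"spin": 0,"jaw": 0.015},{"translation": [0.03,0.014,0],"spin": 0,"jaw": 0.015},{"translation": [0.03,0.014,0],"spin": 0,"jaw": 0.015},{"translation": [0.03,0.014,0],"spin": 0,"jaw": 0.015}]}}

```text
time: 22.42
tool_pos: [497.9, -5.9, 170.4]
tcp_rot: [-180.0, 0.0, 90.0]
ft_force: [0.3, 0.1, -0.9]
finger_gap: 23.3
grip_force: 39.4
```

>>> {"method": "carry_out", "body": {"commands": [{"translation": [0.03,0.014,0],"spin": 0,"jaw": 0.015},{"translation": [0.03,0.014,0],"spin": 0,"jaw": 0.015},{"translation": [0.03,0.014,0],"spin": 0,"jaw": 0.015},{"translation": [0.03,0.014,0],"spin": 0,"jaw": 0.015},{"translation": [0.03,0.014,0],"spin": 0,"jaw": 0.015},{"translation": [0.03,0.014,0],"spin": 0,"jaw": 0.015},{"translation": [0.018,0.012,0],"spin": 0,"jaw": 0.015},{"translation": [0,0,0],"spin": 0,"jaw": 0.015}]}}

```text
time: 23.08
tool_pos: [594.4, 194.2, 169.7]
tcp_rot: [-180.0, -0.1, 90.2]
ft_force: [0.3, -0.1, -1.1]
finger_gap: 22.9
grip_force: 39.5
```

```bash
python3 - <<'E'
from h import *
for i in range(2):
  p=r.snapshot('wrist');print(fit(p,'box108',(596,286)),fit(p,'box76',(372,260)))
print(fit(p,'lid108',(594,190),172),r.sense()['tool_pos'])
E
```

```text
(array([592.1, 281.4]), np.float64(0.98)) None
(array([592.6, 281.6]), np.float64(0.98)) None
(array([591.8, 190.4]), np.float64(0.81)) [593.58591897 189.37537934 170.34940759]
```

>>> {"method": "carry_out", "body": {"commands": [{"translation": [0.025,-0.0005,0],"spin": 0,"jaw": 0.015},{"translation": [0.03,-0.0005,0],"spin": 0,"jaw": 0.015},{"translation": [0.025,-0.0005,0],"spin": 0,"jaw": 0.015},{"translation": [0.0111,0,0.005],"spin": 0,"jaw": 0.015},{"translation": [0,0,0.03],"spin": 0,"jaw": 0.015},{"translation": [0,0,0.035],"spin": 0,"jaw": 0.015},{"translation": [0,0,0.03],"spin": 0,"jaw": 0.015},{"translation": [0,0,0.015],"spin": 0,"jaw": 0.015}]}}

```text
time: 24.1
tool_pos: [589.5, 279.5, 49.9]
tcp_rot: [-179.7, 0.2, 90.0]
ft_force: [-0.7, -0.4, -1.4]
finger_gap: 22.8
grip_force: 39.5
```

>>> {"method": "carry_out", "body": {"commands": [{"translation": [0,0,0.006],"spin": 0,"jaw": 0.015},{"translation": [0,0,0.004],"spin": 0,"jaw": 0.015},{"translation": [0,0,0.003],"spin": 0,"jaw": 0.015},{"translation": [0,0,0.002],"spin": 0,"jaw": 0.015},{"translation": [0,0,0.0015],"spin": 0,"jaw": 0.015},{"translation": [0,0,0.0005],"spin": 0,"jaw": 0.015},{"translation": [0,0,0],"spin": 0,"jaw": 0.015},{"translation": [0,0,0],"spin": 0,"jaw": 0.015}]}}

```text
time: 24.77
tool_pos: [593.2, 281.7, 39.4]
tcp_rot: [179.9, -0.0, 90.0]
ft_force: [0.5, 0.0, 2.9]
finger_gap: 22.8
grip_force: 39.9
```

>>> {"method": "carry_out", "body": {"commands": [{"translation": [0,0,0],"spin": 0,"jaw": 0.045},{"translation": [0,0,0],"spin": 0,"jaw": 0.045},{"translation": [0,0,0],"spin": 0,"jaw": 0.045},{"translation": [0,0,-0.01],"spin": 0,"jaw": 0.045},{"translation": [0,0,-0.02],"spin": 0,"jaw": 0.045},{"translation": [0,0,-0.03],"spin": 0,"jaw": 0.045},{"translation": [0,0,-0.03],"spin": 0,"jaw": 0.045},{"translation": [0,0,-0.022],"spin": 0,"jaw": 0.045}]}}

```text
time: 25.43
tool_pos: [593.0, 281.8, 153.8]
tcp_rot: [179.9, -0.1, 90.0]
ft_force: [1.3, -0.4, 0.0]
finger_gap: 44.6
grip_force: 0.0
```

>>> {"method": "carry_out", "body": {"commands": [{"translation": [0.0205,-0.0105,0.004],"spin": 0,"jaw": 0.045},{"translation": [0.0205,-0.0105,0.004],"spin": 0,"jaw": 0.045},{"translation": [0.0205,-0.0105,0.004],"spin": 0,"jaw": 0.045},{"translation": [0.0205,-0.0105,0.004],"spin": 0,"jaw": 0.045},{"translation": [0.0205,-0.0105,0.004],"spin": 0,"jaw": 0.045},{"translation": [0.0205,-0.0105,0.004],"spin": 0,"jaw": 0.045},{"translation": [0.0205,-0.0105,0.004],"spin": 0,"jaw": 0.045},{"translation": [0.0205,-0.0105,0.004],"spin": 0,"jaw": 0.045}]}}

```text
time: 26.1
tool_pos: [507.7, 446.6, 118.8]
tcp_rot: [180.0, -0.0, 90.0]
ft_force: [0.7, 0.1, 0.0]
finger_gap: 45.2
grip_force: 0.0
```

```bash
python3 - <<'E'
from h import *
for i in range(2):
  p=r.snapshot('wrist');print(fit(p,'lid76',(507.5,445)))
print(r.sense()['tool_pos'])
E
```

```text
None
(array([507.1, 444.3]), np.float64(0.97))
[507.89909013 445.92035841 118.43748157]
```

>>> {"method": "carry_out", "body": {"commands": [{"translation": [-0.0012,-0.0013,0.025],"spin": 0,"jaw": 0.045},{"translation": [0,0,0.031],"spin": 0,"jaw": 0.045},{"translation": [0,0,0.03],"spin": 0,"jaw": 0.045},{"translation": [0,0,0.015],"spin": 0,"jaw": 0.045},{"translation": [0,0,0.01],"spin": 0,"jaw": 0.045},{"translation": [0,0,0.006],"spin": 0,"jaw": 0.045},{"translation": [0,0,0.003],"spin": 0,"jaw": 0.045},{"translation": [0,0,0],"spin": 0,"jaw": 0.015}]}}

```text
time: 26.97
tool_pos: [507.8, 444.6, -1.0]
tcp_rot: [179.9, -0.0, 90.0]
ft_force: [-0.1, 0.1, 0.3]
finger_gap: 34.4
grip_force: 0.0
```

>>> {"method": "carry_out", "body": {"commands": [{"translation": [0,0,0],"spin": 0,"jaw": 0.015},{"translation": [0,0,0],"spin": 0,"jaw": 0.015},{"translation": [0,0,0],"spin": 0,"jaw": 0.015},{"translation": [0,0,0],"spin": 0,"jaw": 0.015},{"translation": [0,0,0],"spin": 0,"jaw": 0.015},{"translation": [0,0,0],"spin": 0,"jaw": 0.015},{"translation": [0,0,-0.004],"spin": 0,"jaw": 0.015},{"translation": [0,0,-0.006],"spin": 0,"jaw": 0.015}]}}

```text
time: 27.63
tool_pos: [506.2, 443.8, 7.6]
tcp_rot: [-179.9, 0.1, 90.0]
ft_force: [0.3, -0.1, -0.7]
finger_gap: 23.2
grip_force: 39.3
```

>>> {"method": "carry_out", "body": {"commands": [{"translation": [0,0,-0.014],"spin": 0,"jaw": 0.015},{"translation": [0,0,-0.022],"spin": 0,"jaw": 0.015},{"translation": [0,0,-0.025],"spin": 0,"jaw": 0.015},{"translation": [0,0,-0.025],"spin": 0,"jaw": 0.015},{"translation": [0,0,-0.025],"spin": 0,"jaw": 0.015},{"translation": [0,0,-0.025],"spin": 0,"jaw": 0.015},{"translation": [-0.01,-0.005,-0.016],"spin": 0,"jaw": 0.015},{"translation": [-0.02,-0.01,-0.008],"spin": 0,"jaw": 0.015}]}}

```text
time: 28.3
tool_pos: [493.5, 416.3, 173.0]
tcp_rot: [179.7, -0.2, 90.1]
ft_force: [0.6, -0.4, -0.6]
finger_gap: 22.9
grip_force: 39.3
```

>>> {"method": "carry_out", "body": {"commands": [{"translation": [-0.032,-0.016,0],"spin": 0,"jaw": 0.015},{"translation": [-0.032,-0.016,0],"spin": 0,"jaw": 0.015},{"translation": [-0.032,-0.016,0],"spin": 0,"jaw": 0.015},{"translation": [-0.032,-0.016,0],"spin": 0,"jaw": 0.015},{"translation": [-0.032,-0.016,0],"spin": 0,"jaw": 0.015},{"translation": [-0.032,-0.016,0],"spin": 0,"jaw": 0.015},{"translation": [-0.032,-0.016,0],"spin": 0,"jaw": 0.015},{"translation": [-0.01,-0.008,0],"spin": 0,"jaw": 0.015}]}}

```text
time: 28.97
tool_pos: [370.4, 177.4, 168.7]
tcp_rot: [180.0, 0.1, 89.9]
ft_force: [-0.6, -0.5, -0.5]
finger_gap: 22.8
grip_force: 39.4
```

```bash
python3 - <<'E'
from h import *
p=r.snapshot('wrist')
for i in range(3):
  p=r.snapshot('wrist');print(fit(p,'box76',(369,260)))
print(fit(p,'lid76',(372,180),170),r.sense()['tool_pos'])
E
```

```text
(array([369.3, 258.8]), np.float64(0.97))
(array([369.2, 258.7]), np.float64(0.96))
(array([369.5, 258.7]), np.float64(0.96))
(array([371.3, 180.2]), np.float64(0.79)) [372.25358084 181.00745043 168.23330928]
```

>>> {"method": "carry_out", "body": {"commands": [{"translation": [0.02,-0.001,0],"spin": 0,"jaw": 0.015},{"translation": [0.025,-0.001,0],"spin": 0,"jaw": 0.015},{"translation": [0.02,-0.0007,0],"spin": 0,"jaw": 0.015},{"translation": [0.0134,0,0],"spin": 0,"jaw": 0.015},{"translation": [0,0,0.025],"spin": 0,"jaw": 0.015},{"translation": [0,0,0.035],"spin": 0,"jaw": 0.015},{"translation": [0,0,0.028],"spin": 0,"jaw": 0.015},{"translation": [0,0,0.013],"spin": 0,"jaw": 0.015}]}}

```text
time: 30.03
tool_pos: [366.7, 258.1, 62.7]
tcp_rot: [-179.7, 0.2, 90.1]
ft_force: [-0.4, 0.5, -0.3]
finger_gap: 22.8
grip_force: 39.4
```

>>> {"method": "carry_out", "body": {"commands": [{"translation": [0,0,0.006],"spin": 0,"jaw": 0.015},{"translation": [0,0,0.004],"spin": 0,"jaw": 0.015},{"translation": [0,0,0.003],"spin": 0,"jaw": 0.015},{"translation": [0,0,0.002],"spin": 0,"jaw": 0.015},{"translation": [0,0,0.0015],"spin": 0,"jaw": 0.015},{"translation": [0,0,0.0005],"spin": 0,"jaw": 0.015},{"translation": [0,0,0],"spin": 0,"jaw": 0.015},{"translation": [0,0,0],"spin": 0,"jaw": 0.015}]}}

```text
time: 30.7
tool_pos: [370.4, 259.3, 51.8]
tcp_rot: [179.9, -0.1, 90.0]
ft_force: [-2.1, -1.6, 6.1]
finger_gap: 23.2
grip_force: 40.0
```

>>> {"method": "carry_out", "body": {"commands": [{"translation": [0,0,0],"spin": 0,"jaw": 0.045},{"translation": [0,0,0],"spin": 0,"jaw": 0.045},{"translation": [0,0,0],"spin": 0,"jaw": 0.045},{"translation": [0,0,-0.01],"spin": 0,"jaw": 0.045},{"translation": [0,0,-0.03],"spin": 0,"jaw": 0.045},{"translation": [0,0,-0.04],"spin": 0,"jaw": 0.045},{"translation": [0,0,-0.04],"spin": 0,"jaw": 0.045},{"translation": [0,0,-0.03],"spin": 0,"jaw": 0.045}]}}

```text
time: 31.37
tool_pos: [369.8, 259.0, 204.3]
tcp_rot: [179.8, -0.1, 90.0]
ft_force: [1.7, 0.6, 0.3]
finger_gap: 45.2
grip_force: 0.0
```

>>> {"method": "carry_out", "body": {"commands": [{"translation": [-0.012,0.02,-0.008],"spin": 0,"jaw": 0.045},{"translation": [-0.012,0.02,-0.008],"spin": 0,"jaw": 0.045},{"translation": [-0.012,0.02,-0.008],"spin": 0,"jaw": 0.045},{"translation": [-0.012,0.02,-0.008],"spin": 0,"jaw": 0.045},{"translation": [-0.012,0.02,-0.008],"spin": 0,"jaw": 0.045},{"translation": [-0.012,0.02,-0.008],"spin": 0,"jaw": 0.045},{"translation": [-0.012,0.02,-0.008],"spin": 0,"jaw": 0.045},{"translation": [-0.012,0.02,-0.008],"spin": 0,"jaw": 0.045}]}}

```text
time: 32.03
tool_pos: [530.1, 161.9, 265.2]
tcp_rot: [180.0, -0.0, 90.0]
ft_force: [0.8, -0.4, -0.0]
finger_gap: 45.0
grip_force: 0.0
```

```bash
python3 - <<'E'
from h import *
p=r.snapshot('wrist');q=r.snapshot('side');s=r.snapshot('scene')
B={'76':(369.4,258.7,52),'108':(592.4,281.5,40),'60':(665.2,102.8,70),'92':(589.2,-294.4,60)}
for c,v in(('wrist',p),('side',q),('scene',s)):
    for k,(x,y,z) in B.items():
        cs=cv2.findContours(cv2.resize(sil(v,'lid'+k,(x,y),z),(512,384)),0,1)[0]; cv2.drawContours(v['pixels'],cs,-1,(0,255,0),1)
cv2.imwrite('pics/f1.png',np.vstack([np.hstack([cv2.resize(p['pixels'],(400,300)),cv2.resize(q['pixels'][90:240,150:350],(400,300))]),np.hstack([cv2.resize(s['pixels'][120:270,150:350],(400,300)),cv2.resize(q['pixels'][220:310,290:410],(400,300))])]))
E
```

```text
(no output)
```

View pics/f1.png

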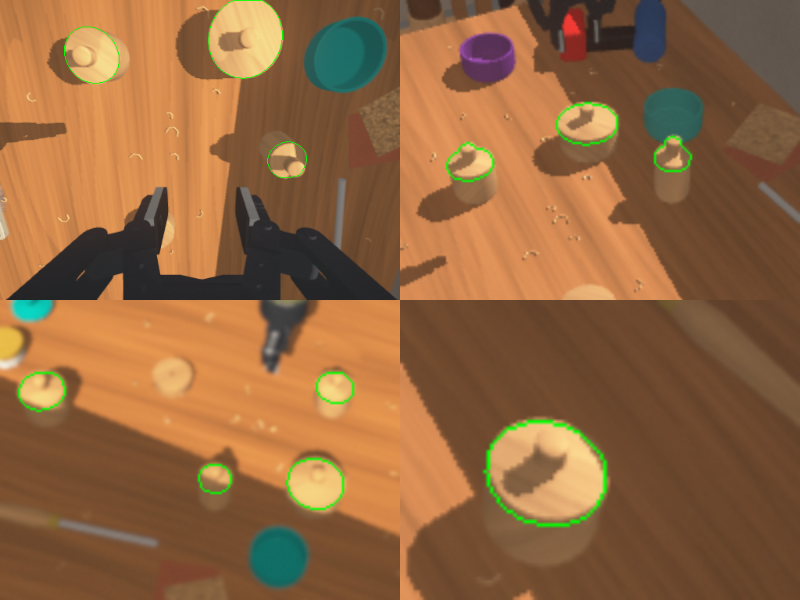

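All four lids match the fully-home outlines: in the wrist view lid76 is at (92,55), lid108 at (245,40) and lid60 at (287,160), and in the side crop lid92 is at (547,470). Nothing is held, so I'm handing in.

```bash
python3 -c "
from bench import r
print(r.hand_in())"
```

```text
the job is handed in; nothing more can be done
None
```

All four lids are on their own boxes and look level and fully home in the final pictures; the job is handed in at about 32 s, and the hand-in gave no verdict.

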